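Load a guitar bridge through the drying-cabinet airlock

ROBOT

A 6-joint arm with a two-finger parallel gripper is mounted at the origin on the work surface. World frame = base frame: x ahead of the robot, y to its left, z up, the work surface at z = 0. Lengths are in mm, angles in degrees, forces in N, time in s.
With the tool pointing down it reaches from about 350 to 850 mm from the base axis. Payload 8.1 kg.
Tool frame: the origin (TCP) lies midway between the tips of the shut fingers; the grasp point (between the pads) lies 19 mm behind it; y points along the fingers, x is the direction in which the jaws open and shut, and the axes are right-handed (so a half turn about y gives the same grasp; the last joint's range is limited). The gripper opens to 85 mm and grips with 20 to 120 N. Pads are 22 mm wide; open, the fingers measure 114 mm over their backs; the gripper's body (76 mm by 85 mm) begins 54 mm behind the grasp point. The pads swing forward as they close: fully open they stand 13 mm farther back than shut.
Start: joints at [-74.909, 7.471, 85.268, -0, 87.261, -4.893], TCP at [205.082, -563.867, 231.292] pointing down, gripper open.
Joint ranges: [-169.43, 169.43], [-51.17, 129.36], [1.28, 143.12], [-76.62, 256.62], [0, 156.53], [-152.29, 152.29]. Speed limits (degrees/s): [136.94, 136.94, 159.86, 180, 180, 180].

INTERFACE

Orientations are given as [roll, pitch, yaw] about the fixed x, y, z axes, in that order (R = Rz(yaw) Ry(pitch) Rx(roll)).
In Python, from bench import r gives the robot as it stands.
- The arm moves only by the tool move_arm, never from a script. Its arguments are lists of equal length, an entry for each row: "linear": the shift along the tool's x, y, z normalised to -1 to 1, where 1 is 300 mm, a list of three; "twist": the turn, a rotation vector about the tool's x, y, z normalised to -1 to 1, where 1 is pi/2 rad, a list of three; "hand": the opening, from -1 (shut) to 1 (fully open). A call has 1 to 12 rows; each row is the pose to reach, as a shift and turn from the pose measured when the call began, along the tool's axes at that moment; what a row does not reach only later rows make up. A row lasts 1/12 s, in which the tool goes at most 41.7 mm and 7.16 degrees, less where a joint would pass 70% of its speed; a pose out of reach is approached as far as the arm can. A call with a number of a shift or a turn outside -1 to 1 is refused whole. A call with a gripper value outside its range is refused whole. The fingers move at their own pace and stop on an object; "force" is the grip in N (left out, the last holds). Time passes only in rows, so rows that repeat a pose let the fingers close. It gives the time, the measured TCP pose, the force and the opening at its end, in the units of the state.
- r.sense(): the state, without advancing time (a new reading comes with each control period).
- r.snapshot(name): name is "scene" or "top"; returns a dict with "frame" (384x512x3 uint8, red, green, blue), "range_z" (384x512 float32, mm along the optical axis (not along the pixel's ray), 0 where there is no reading), "intrinsics" (3x3 intrinsics, pixels), "dist_coeffs" ([k1, k2, p1, p2, k3] as OpenCV has them; the pictures are not rectified), "R" (3x3) and "t" (3): a world point X has camera coordinates R X + t. Camera axes: x right, y down, z forward; pixel columns grow to the right and rows downward; lengths in mm; the calibration is good to about 2 mm. A picture is of the moment at which its call begins.
- r.hand_in(): hands the job in, once; it reports no verdict.
The state is a dict: "time": time; "joint_pos": joint angles; "qd": joint speeds; "joint_efforts": joint torques, N m; "tool_pos": TCP position; "tcp_rot": TCP orientation; "ft_force": force on the tool from outside, world axes, zero at the start; "wrist_torque": the same for the moment, N m; "finger_gap": finger opening in mm.
Only numpy, scipy, OpenCV 4.12 (cv2) and the standard library are available. Lean on these libraries where they do the work, as an engineer would, in place of code of your own. Each camera call takes 0.05 s, during which the arm holds its last target. There are 200 camera calls.

TASK

The small plywood pass box is the dust airlock of the white drying cabinet: first check by touch that its inner gate is shut, pressing down on the gate's yellow handle with the gripper until it is firmly against its stop, and only then slide the green outer hatch fully open by its orange handle. Then take the guitar bridge with its holding block and lay it lengthwise, block side down and flat, on the sloping floor of the chamber, letting go only once it is down on the floor; it will slide down to the gate by itself. Leave the gate shut, the hatch open and the bottle, wooden spool and screwdriver where they are.

Things in the scene. Friction and masses are not known exactly. Their poses are not given: they have to be found in the camera images.
- passbox: Fixed unit. Origin on the bench under the chamber's centre; z up, x away from the robot, y level towards the chamber's high end. White cabinet (280 mm in x, 150 high) at y -405 to -145 mm. Steel inner gate between cabinet and chamber at y = -131, guides at x = +-85, 165 high. Chamber x +-90, to y = +125, top there 225 mm high; hatch rails reach back to x = +280.
- chute (a point): Chamber: tilted plywood trough. Origin: centre of its grey floor's upper face, 112 mm over the bench. x as the pass box's, y uphill, z the floor's normal; the floor falls 25 degrees towards -y, to the gate. Floor y +-135 mm, 160 wide between walls 60 high (z) and 10 thick; walled at the high end, gate at the low. Slippery: a block slides down to the gate. The hatch covers it at z = 60 to 67 mm.
- gate (a joint): Inner gate, vertical steel slide; 0 m fully down (shut, on its stop), grows as it is raised, up to 0.040. It may start anywhere from shut to 0.030 raised. It stays where it is left; pushing it down takes about 4 N, and at 0 it stops hard.
- gate_top (a point): Centre of the top face of the gate's yellow handle, a bar 120 mm along x (the pass box's), 24 mm along y and 24 mm high. 194 mm over the bench when the gate is shut; moves up with the gate.
- hatch (a joint): Outer hatch, a green plate 185 mm along x, 250 mm along y, 6 mm thick that lies over the trough and slides away from the robot, along the chute's +x, which is level; 0 m shut, 0.18 fully open. Starts shut. Takes about 3 N and stays where it is left.
- hatch_grip (a point): Centre of the hatch's orange handle, an upright fin 14 mm thick (x), 120 mm long (y), 34 mm high (z), standing on the hatch's upper face; axes as the chute's, so the fin leans with the 25 degree slope. With the hatch shut it lies at (-75, 0, 83) mm in the chute's frame.
- bridge_center (a point): Workpiece: dark guitar bridge (165 x 32 x 10 mm) fixed on a light wooden holding block (110 x 38 x 30 mm), overhanging its ends; loose, about 160 g, lies on the bench block down. Site at its middle, half-way up its 40 mm height. x its long axis, y width, z up. Either end may go down the chute first.
- glue: Bystander: white glue bottle, 60 mm across, 150 mm high, standing; origin at its underside.
- spool: Bystander: wooden clamp spool, 54 mm across, 76 mm high, standing; origin at its underside.
- screwdriver: Bystander: screwdriver with a blue handle, 200 mm long, lying along its x.
There are look-alikes about, which are no part of the job. Leave any blue, purple or turquoise look-alike of the part that bears bridge_center alone.

How it is judged:
By the outcome, as a careful person would: the job done as asked, in the order asked, and still so for the second after the job is handed in, with the robot touching nothing.
It also fails if it takes over 67 s, if anything falls off the work surface, if the arm or the gripper's body presses on something with over 40 N, if the wrist force passes 120 N, or if a joint passes its speed limit or range.

## Working session

There is one attempt and no reset: what is moved stays moved. The work goes in short steps, Python scripts to look and compute and a tool call to move; the robot and the scene stay as the last step left them, time stands still between calls to the robot, and variables do not carry over. Pictures are saved under pics/ and viewed, on a budget of 10 in all, crops included, one or two more only if the job needs it, and the job is handed in when it is done.

Besides the shell and the picture viewer there is one more tool, called after "Request:" by a JSON object that holds its "name" and its "arguments". move_arm: Moves the arm, as the interface text tells. Scaled input: -1 to 1 covers 300 mm each way for a shift and pi/2 rad each way for a turn. Its arguments: {"type":"object","properties":{"linear":{"type":"array","items":{"type":"array","items":{"type":"number","minimum":-1,"maximum":1}}},"twist":{"type":"array","items":{"type":"array","items":{"type":"number","minimum":-1,"maximum":1}}},"hand":{"type":"array","items":{"type":"number"}},"force":{"type":"number"}},"required":["linear","twist","hand"]}

```bash
ls; mkdir -p pics; cat > h.py <<'E'
import numpy as np,cv2,pickle
from scipy.spatial.transform import Rotation as Ro
from bench import r
def snap(n,save=None):
    s=r.snapshot(n); pickle.dump(s,open(f'{n}.pkl','wb'))
    if save: cv2.imwrite(f'pics/{save}.png',cv2.cvtColor(s['frame'],cv2.COLOR_RGB2BGR))
    return s
def load(n): return pickle.load(open(f'{n}.pkl','rb'))
def pts(s,uv):
    """world points from depth at pixels uv (N,2)"""
    uv=np.asarray(uv,float).reshape(-1,2)
    n=cv2.undistortPoints(uv.reshape(-1,1,2),s['intrinsics'],np.array(s['dist_coeffs'])).reshape(-1,2)
    z=s['range_z'][uv[:,1].round().astype(int),uv[:,0].round().astype(int)]
    c=np.c_[n*z[:,None],z]; ok=z>0
    return ((c-s['t'])@s['R'])[ok]
def cloud(s):
    v,u=np.mgrid[0:384,0:512]; uv=np.c_[u.ravel(),v.ravel()].astype(float)
    n=cv2.undistortPoints(uv.reshape(-1,1,2),s['intrinsics'],np.array(s['dist_coeffs'])).reshape(-1,2)
    z=s['range_z'].ravel(); c=np.c_[n*z[:,None],z]; p=(c-s['t'])@s['R']; p[z<=0]=np.nan
    return p.reshape(384,512,3)
E
python3 - <<'E'
from h import *
a=snap('scene');b=snap('top')
im=np.hstack([cv2.resize(x['frame'],(400,300)) for x in (a,b)])
big=np.vstack([cv2.resize(a['frame'],(400,300)),cv2.resize(b['frame'],(400,300))])
cv2.imwrite('pics/a.png',a['frame'][:,:,::-1]);cv2.imwrite('pics/b.png',b['frame'][:,:,::-1])
print(r.sense()); 
for s in(a,b): print(-s['R'].T@s['t'],s['R'][2],s['dist_coeffs'])
E
```

```text
pics
{'time': 0.1, 'joint_pos': array([-7.49077973e+01,  7.51029492e+00,  8.53227711e+01, -4.48040898e-04,
        8.72611300e+01, -4.89021556e+00]), 'qd': array([ 0.04629737,  0.05586706, -0.16053575, -0.02136414,  0.0929901 ,
       -0.00442491]), 'joint_efforts': array([ 1.32339697e-03, -5.70950174e+01, -5.01942015e+01, -1.16773908e-04,
        8.07938719e-03,  4.82338658e-05]), 'tool_pos': array([ 204.95790471, -563.38904279,  230.35696808]), 'tcp_rot': array([-89.99241596,   0.09389122, -70.01755372]), 'ft_force': array([ 0.06745684, -0.44649445, -0.3334127 ]), 'wrist_torque': array([ 0.01196234, -0.02939085, -0.00715517]), 'finger_gap': 85.47821921257862}
[1494.24716164  120.38924242  861.45766112] [-8.00051510e-01  3.76732235e-04 -5.99931196e-01] [-0.03839093  0.          0.          0.          0.        ]
[ 467.44171247  123.60784735 1448.76831684] [ 0.06147863 -0.00987579 -0.99805954] [-0.18374377  0.          0.          0.          0.        ]
```

View pics/a.png

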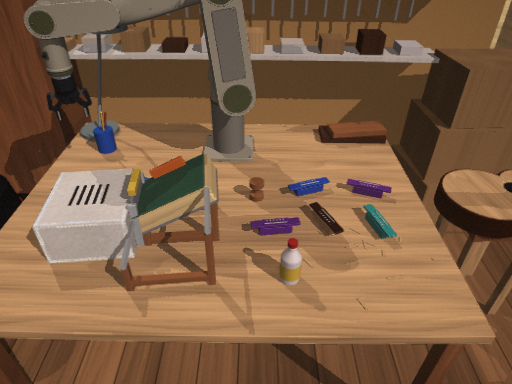

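View pics/b.png

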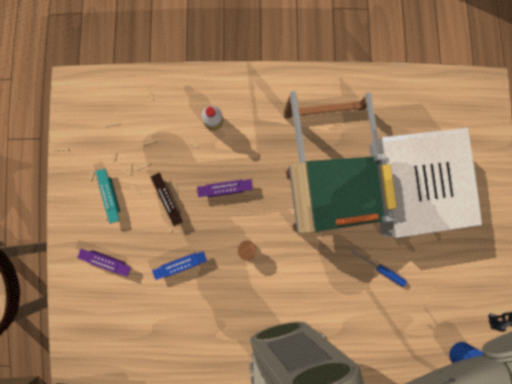

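Scene (camera behind the box, looking at the robot): the pass box is at left, with yellow handle (134,182), orange fin (168,167) and green hatch (175,190). Top view: hatch (345,193), fin (357,219), yellow handle (388,187), bottle (211,117), spool (247,250), screwdriver (385,270).

Candidates for the bridge in the top view: dark (166,199), turquoise (108,195), purple (225,188), purple (104,262), blue (180,264). The dark one at (166,199) fits "dark guitar bridge"; the coloured ones are look-alikes.

```bash
python3 - <<'E'
from h import *
for n in('scene','top'):
    s=load(n);P=cloud(s);H=cv2.cvtColor(s['frame'],cv2.COLOR_RGB2HSV)
    def rep(name,lo,hi,box):
        m=cv2.inRange(H,np.array(lo),np.array(hi)); k=np.zeros_like(m);x0,y0,x1,y1=box;k[y0:y1,x0:x1]=1;m=(m>0)&(k>0)
        _,L,st,_=cv2.connectedComponentsWithStats(m.astype(np.uint8));i=1+st[1:,4].argmax();m=L==i
        q=P[m];q=q[~np.isnan(q[:,0])]
        c=np.median(q,0);mn,mx=np.percentile(q,[3,97],axis=0)
        xy=q[:,:2].astype(np.float32);rc=cv2.minAreaRect(xy)
        print(n,name,m.sum(),c.round(1),mn.round(),mx.round(),'rect',np.round(rc[0],1),np.round(rc[1],1),round(rc[2],1))
        return q
    sc=n=='scene'
    g=rep('green',(65,80,20),(95,255,200),(125,140,220,240) if sc else (300,150,385,235))
    A=np.c_[g[:,:2],np.ones(len(g))];
    from numpy.linalg import lstsq
    w=np.ones(len(g),bool)
    for _ in range(5):
        co=lstsq(A[w],g[w,2],rcond=None)[0];w=abs(A@co-g[:,2])<4
    print(' plane',co.round(4),w.mean(),'slope',np.degrees(np.arctan(np.hypot(*co[:2]))),'uphill',np.degrees(np.arctan2(co[1],co[0])))
    rep('yellow',(18,120,80),(33,255,255),(120,160,145,200) if sc else (375,155,402,215))
    rep('orange',(2,140,80),(15,255,255),(145,150,195,185) if sc else (330,210,385,228))
    rep('dark',(0,0,0),(180,255,75),(300,195,350,240) if sc else (145,165,185,230))
    rep('white',(0,0,120),(180,40,255),(30,160,130,260) if sc else (390,125,485,240))
s=load('top');c=cv2.resize(s['frame'][140:290,60:270],None,fx=3,fy=3,interpolation=2);t=cv2.resize(load('scene')['frame'][165:250,230:410],(630,298),interpolation=2)
cv2.imwrite('pics/c.png',np.vstack([c[:300],t])[:,:,::-1])
E
```

```text
scene green 622 [ 586.1 -100.1  193.7] [ 508. -195.  148.] [623. -38. 223.] rect [ 561.8 -124. ] [123.9 173.9] 6.7
 plane [-5.520000e-02  4.628000e-01  2.721054e+02] 0.9951690821256038 slope 24.987842480083483 uphill 96.79722517473485
scene yellow 265 [ 558.2 -248.9  201.6] [ 488. -266.  182.] [ 603. -237.  205.] rect [ 397.  -287.8] [424.5  36.3] 13.3
scene orange 381 [ 462.3 -167.2  192.5] [ 301. -223.   55.] [ 470. -113.  223.] rect [ 278.9 -219.5] [399.4 143.3] 12.8
scene dark 298 [534.6 363.9  38.6] [454. 325.  31.] [596. 401.  43.] rect [509.2 358.1] [196.1  34.6] 26.3
scene white 6657 [ 674.1 -398.4  149. ] [ 445. -512.   20.] [ 710. -266.  153.] rect [ 567.3 -448.9] [287.5 381.2] 7.2
top green 3986 [ 538.5 -130.2  180.6] [ 452. -238.  131.] [614. -45. 221.] rect [ 531.9 -144.1] [175.9 208. ] 6.8
 plane [-5.180000e-02  4.628000e-01  2.687676e+02] 0.9050855991943605 slope 24.972980375311337 uphill 96.38760440773761
top yellow 441 [ 544.5 -250.4  199.7] [ 489. -266.  182.] [ 598. -238.  205.] rect [ 544.2 -259.3] [117.4  39. ] 3.9
top orange 260 [ 458.4 -162.6  201.4] [ 447. -224.  154.] [ 469. -111.  226.] rect [ 458.4 -169.8] [ 17.7 125.4] 5.9
top dark 387 [521.5 355.3  37.8] [454. 325.  30.] [590. 401.  44.] rect [521.7 361.6] [159.5  30.3] 25.3
top white 7667 [ 556.2 -397.6  148.7] [ 428. -518.  144.] [ 691. -286.  154.] rect [ 570.2 -388.5] [299.4 276.9] 6.9
```

View pics/c.png

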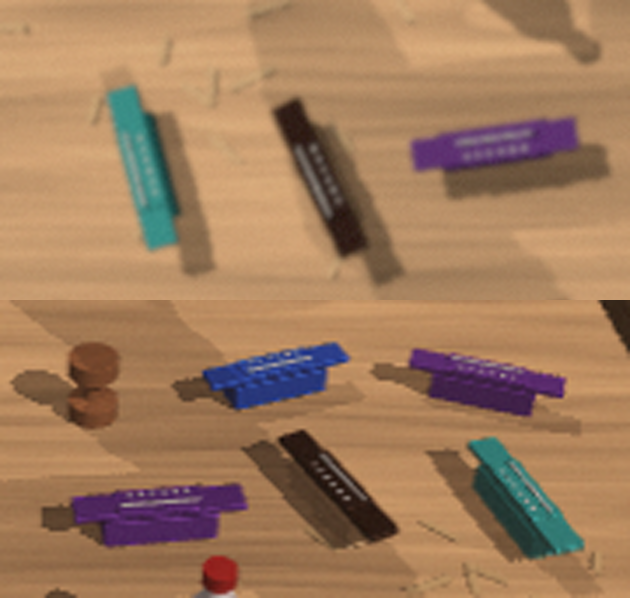

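The crop confirms it: the dark bridge is the only non-coloured one (crop (320,178), top view (166,199)), clear of its neighbours. Now the poses and the first move.

```bash
cat >> h.py <<'E'
YAW,O=6.5,np.array([528.5,-120.,0]); TH=np.radians(25)
def box(p): return O+Ro.from_euler('z',YAW,degrees=True).apply(p)
RB=Ro.from_euler('z',YAW,degrees=True).as_matrix()
RC=RB@Ro.from_euler('x',25,degrees=True).as_matrix()
def chute(p): return O+[0,0,112]+RC@np.array(p,float)
def tool(F): return np.c_[F[:,0],-F[:,2],F[:,1]]   # jaws on frame x, approach -z
def down(yaw): return tool(Ro.from_euler('z',yaw,degrees=True).as_matrix())
def go(p,R=None,st=None):
    s=st or r.sense();C=Ro.from_euler('xyz',s['tcp_rot'],degrees=True).as_matrix()
    l=C.T@(np.array(p)-s['tool_pos'])/300; R=C if R is None else R
    t=Ro.from_matrix(C.T@R).as_rotvec()/(np.pi/2)
    print('lin',l.round(4),'twist',t.round(4),'rows~',round(np.linalg.norm(l)*300/41.7,1),round(np.linalg.norm(t)*90/7.16,1),'R=I tool x,y,z world',)
E
python3 - <<'E'
from h import *
for n in('scene','top'):
    s=load(n);P=cloud(s);H=cv2.cvtColor(s['frame'],cv2.COLOR_RGB2HSV)
    def q(lo,hi,z0,z1,x0=400,x1=700,y0=-300,y1=450):
        m=(cv2.inRange(H,np.array(lo),np.array(hi))>0)&(P[...,2]>z0)&(P[...,2]<z1)&(P[...,0]>x0)&(P[...,0]<x1)&(P[...,1]>y0)&(P[...,1]<y1)
        return P[m],m
    y,_=q((18,120,80),(33,255,255),199,212,470,620,-275,-230)
    b=(y-O)@RB; print(n,'yellow top box',len(y),np.percentile(b,[2,50,98],axis=0).round(1))
    f,_=q((2,140,80),(15,255,255),150,240,430,490,-240,-90)
    c=(f-O-[0,0,112])@RC; print(' fin chute',len(f),np.percentile(c,[2,50,98],axis=0).round(1))
    for (w,pp) in(('y',y),('f',f)):
        d=pp[:,:2]; rc=cv2.minAreaRect(d.astype(np.float32)); print('  rect',w,rc)
    k,m=q((0,0,0),(180,255,80),27,48,430,620,310,420)
    # ray onto z=40
    v,u=np.nonzero(m);nn=cv2.undistortPoints(np.c_[u,v].astype(float).reshape(-1,1,2),s['intrinsics'],np.array(s['dist_coeffs'])).reshape(-1,2)
    dr=np.c_[nn,np.ones(len(nn))]@s['R'];cc=-s['R'].T@s['t'];X=cc+dr*((40-cc[2])/dr[:,2])[:,None]
    print(' bridge',cv2.minAreaRect(X[:,:2].astype(np.float32)),np.median(k[:,2]))
go(box([0,-131,250]),down(YAW))
E
```

```text
scene yellow top box 175 [[ -57.7 -144.8  199.7]
 [   3.9 -133.5  202.5]
 [  58.3 -122.8  205.2]]
 fin chute 367 [[-80.4 -59.4  71.4]
 [-70.4   0.6  89.6]
 [-66.   57.  103.8]]
  rect y ((543.577392578125, -253.16278076171875), (122.1080551147461, 22.83761978149414), 5.88872766494751)
  rect f ((457.3669738769531, -166.97552490234375), (21.262741088867188, 120.04596710205078), 6.949712753295898)
 bridge ((527.4903564453125, 359.32708740234375), (165.9767608642578, 42.856544494628906), 23.366243362426758) 38.61380840245289
top yellow top box 254 [[ -54.8 -144.4  199.1]
 [  -2.1 -133.2  201.3]
 [  56.7 -122.6  205. ]]
 fin chute 252 [[-83.4 -59.   65.4]
 [-74.3   9.4  99.9]
 [-67.   57.1 104.5]]
  rect y ((543.5436401367188, -251.67723083496094), (116.53880310058594, 24.85161590576172), 6.679041862487793)
  rect f ((458.1351318359375, -167.2464141845703), (17.346363067626953, 120.16165161132812), 6.419576644897461)
 bridge ((522.244384765625, 359.9958190917969), (159.20492553710938, 31.92030906677246), 25.53221893310547) 37.93269862880046
lin [-0.5959 -0.0643  1.4168] twist [-8.000e-04 -8.502e-01 -8.000e-04] rows~ 11.1 10.7 R=I tool x,y,z world
```

Request:
{"name": "move_arm", "arguments": {"linear": [[-0.42,-0.1,1.0],[-0.42,-0.1,1.0],[-0.42,-0.1,1.0],[-0.42,-0.1,1.0],[-0.42,-0.1,1.0],[-0.42,-0.1,1.0],[-0.42,-0.1,1.0],[-0.42,-0.1,1.0],[-0.42,-0.1,1.0],[-0.42,-0.1,1.0],[-0.42,-0.1,1.0]], "twist": [[0,-0.85,0],[0,-0.85,0],[0,-0.85,0],[0,-0.85,0],[0,-0.85,0],[0,-0.85,0],[0,-0.85,0],[0,-0.85,0],[0,-0.85,0],[0,-0.85,0],[0,-0.85,0]], "hand": [-1,-1,-1,-1,-1,-1,-1,-1,-1,-1,-1]}}

```text
time: 1.02
tool_pos: [444.4, -341.4, 260.1]
tcp_rot: [-89.9, 0.1, 7.0]
ft_force: [0.3, 0.5, 0.1]
finger_gap: 0.3
```

```bash
python3 - <<'E'
from h import *
s=r.sense();print(s['tool_pos'],s['tcp_rot'],s['ft_force'],s['finger_gap'],s['time'])
go(box([0,-132,225]),down(YAW))
E
```

```text
[ 444.38725892 -341.42676596  260.10624002] [-8.98700094e+01  5.16252156e-02  6.99689656e+00] [0.30305766 0.54064646 0.10426066] 0.25744504564226045 1.0167
lin [0.3645 0.1173 0.2582] twist [-0.0014  0.0055 -0.0006] rows~ 3.3 0.1 R=I tool x,y,z world
```

Request:
{"name": "move_arm", "arguments": {"linear": [[0.365,0,0.258],[0.365,0,0.258],[0.365,0,0.258],[0.365,0.117,0.258],[0.365,0.117,0.258],[0.365,0.117,0.258]], "twist": [[0,0.0055,0],[0,0.0055,0],[0,0.0055,0],[0,0.0055,0],[0,0.0055,0],[0,0.0055,0]], "hand": [-1,-1,-1,-1,-1,-1]}}

```text
time: 1.52
tool_pos: [542.6, -249.6, 222.3]
tcp_rot: [-89.7, 0.3, 6.6]
ft_force: [-0.3, -0.2, -0.6]
finger_gap: -0.0
```

```bash
python3 - <<'E'
from h import *
snap('scene');s=r.sense();print(s['tool_pos'],s['tcp_rot'],s['ft_force'],s['finger_gap'],s['time'])
go(box([0,-132,200]),down(YAW))
cv2.imwrite('pics/d.png',cv2.resize(load('scene')['frame'][120:260,60:250],None,fx=3,fy=3,interpolation=2)[:,:,::-1])
E
```

```text
[ 542.96068169 -250.82911854  224.31184271] [-89.80373882   0.17737322   6.53978461] [-0.62363991  0.06660892  0.34473502] 0.12513368150320792 1.5667
lin [ 0.0017  0.081  -0.0015] twist [-0.0022  0.0004 -0.002 ] rows~ 0.6 0.0 R=I tool x,y,z world
```

View pics/d.png

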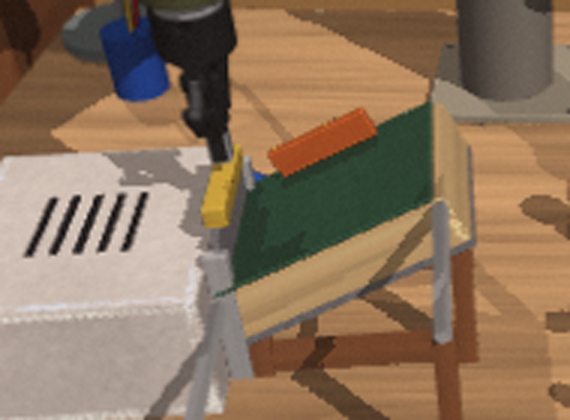

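The crop shows the shut fingertips (220,150) just above the yellow handle (222,190), well centred. Pressing down in small steps.

Request:
{"name": "move_arm", "arguments": {"linear": [[0,0.05,0],[0,0.06,0],[0,0.067,0],[0,0.074,0],[0,0.081,0],[0,0.088,0],[0,0.094,0],[0,0.094,0]], "twist": [[0,0,0],[0,0,0],[0,0,0],[0,0,0],[0,0,0],[0,0,0],[0,0,0],[0,0,0]], "hand": [-1,-1,-1,-1,-1,-1,-1,-1]}}

```text
time: 2.23
tool_pos: [543.0, -251.4, 196.6]
tcp_rot: [-89.9, 0.1, 6.5]
ft_force: [-0.9, -1.7, 1.9]
finger_gap: -0.1
```

Request:
{"name": "move_arm", "arguments": {"linear": [[0,0.004,0],[0,0.008,0],[0,0.01,0],[0,0.012,0],[0,0.012,0]], "twist": [[0,0,0],[0,0,0],[0,0,0],[0,0,0],[0,0,0]], "hand": [-1,-1,-1,-1,-1]}}

```text
time: 2.65
tool_pos: [543.2, -251.4, 194.0]
tcp_rot: [-89.9, 0.1, 6.5]
ft_force: [-4.3, 0.6, 8.8]
finger_gap: -0.2
```

Request:
{"name": "move_arm", "arguments": {"linear": [[0,0.004,0],[0,0.006,0],[0,0.008,0],[0,0.008,0]], "twist": [[0,0,0],[0,0,0],[0,0,0],[0,0,0]], "hand": [-1,-1,-1,-1]}}

```text
time: 2.98
tool_pos: [543.3, -251.4, 194.0]
tcp_rot: [-89.9, 0.1, 6.5]
ft_force: [-8.8, 2.7, 16.5]
finger_gap: -0.0
```

Gate: firm stop, 16.5 N with no motion at z = 194.0 (shut value 194). Lift and go to the fin.

```bash
python3 - <<'E'
from h import *
go(chute([-74,0,150]),tool(RC)); print(chute([-74,0,150]))
E
```

```text
lin [-0.246  -0.1794  0.2298] twist [ 0.2772  0.0003 -0.0008] rows~ 2.7 3.5 R=I tool x,y,z world
[ 462.15194449 -191.3622794   247.94616806]
```

Request:
{"name": "move_arm", "arguments": {"linear": [[0,-0.12,0],[0,-0.179,0],[-0.246,-0.179,0.23],[-0.246,-0.179,0.23],[-0.246,-0.179,0.23],[-0.246,-0.179,0.23],[-0.246,-0.179,0.23],[-0.246,-0.179,0.23]], "twist": [[0,0,0],[0,0,0],[0.277,0,0],[0.277,0,0],[0.277,0,0],[0.277,0,0],[0.277,0,0],[0.277,0,0]], "hand": [-1,-1,0.2,0.2,0.2,0.2,0.2,0.2], "force": 25}}

```text
time: 3.65
tool_pos: [462.0, -191.9, 246.7]
tcp_rot: [-65.0, 0.1, 6.4]
ft_force: [-0.2, -0.0, -0.4]
finger_gap: 51.4
```

```bash
python3 - <<'E'
from h import *
for n in('scene','top'):
    s=snap(n);P=cloud(s);H=cv2.cvtColor(s['frame'],cv2.COLOR_RGB2HSV)
    m=(cv2.inRange(H,(18,120,80),(33,255,255))>0)&(P[...,2]>170)&(abs(P[...,0]-543)<70)&(abs(P[...,1]+252)<25)
    print(n,'yellow z',m.sum(),np.percentile(P[m][:,2],[50,80,95]).round(1))
s=r.sense();print(s['tool_pos'],s['tcp_rot'],s['ft_force'],s['finger_gap'],s['time'])
go(chute([-74,0,76]),tool(RC))
E
```

```text
scene yellow z 259 [193.7 195.3 196.4]
top yellow z 265 [191.7 194.  196.5]
[ 462.67035651 -191.21367616  247.76810181] [-6.51371437e+01  4.57872113e-02  6.56489716e+00] [ 0.24451482 -0.25111236  0.36188724] 51.299110293894145 3.75
lin [-0.0015  0.246   0.0006] twist [ 0.0015  0.0004 -0.0008] rows~ 1.8 0.0 R=I tool x,y,z world
```

Request:
{"name": "move_arm", "arguments": {"linear": [[0,0.1,0],[0,0.18,0],[0,0.23,0],[0,0.246,0],[0,0.246,0],[0,0.246,0],[0,0.246,0],[0,0.246,0],[0,0.246,0],[0,0.246,0]], "twist": [[0,0,0],[0,0,0],[0,0,0],[0,0,0],[0,0,0],[0,0,0],[0,0,0],[0,0,0],[0,0,0],[0,0,0]], "hand": [0.2,0.2,0.2,0.2,-1,-1,-1,-1,-1,-1], "force": 25}}

```text
time: 4.58
tool_pos: [459.7, -161.0, 182.4]
tcp_rot: [-65.2, -0.1, 6.6]
ft_force: [-1.2, 0.9, 6.5]
finger_gap: 13.6
```

Gripped the fin (13.6 mm). Slide along tool x.

Request:
{"name": "move_arm", "arguments": {"linear": [[0.02,-0.005,0],[0.07,-0.007,0],[0.13,-0.007,0],[0.2,-0.007,0],[0.27,-0.007,0],[0.34,-0.007,0],[0.41,-0.007,0],[0.48,-0.007,0],[0.53,-0.007,0],[0.57,-0.007,0],[0.585,-0.007,0],[0.585,-0.007,0]], "twist": [[0,0,0],[0,0,0],[0,0,0],[0,0,0],[0,0,0],[0,0,0],[0,0,0],[0,0,0],[0,0,0],[0,0,0],[0,0,0],[0,0,0]], "hand": [-1,-1,-1,-1,-1,-1,-1,-1,-1,-1,-1,-1]}}

```text
time: 5.58
tool_pos: [633.8, -140.8, 182.6]
tcp_rot: [-65.1, 0.1, 6.6]
ft_force: [0.3, 6.5, -9.6]
finger_gap: 13.5
```

Request:
{"name": "move_arm", "arguments": {"linear": [[0.008,0.003,0],[0.014,0.004,0],[0.018,0.004,0],[0.022,0.004,0],[0.022,0.004,0]], "twist": [[0,0,0],[0,0,0],[0,0,0],[0,0,0],[0,0,0]], "hand": [-1,-1,-1,-1,-1]}}

```text
time: 6.0
tool_pos: [634.0, -140.7, 182.4]
tcp_rot: [-64.9, 0.9, 6.8]
ft_force: [-39.9, -2.7, 16.8]
finger_gap: 13.1
```

The stop is reached (40 N, no motion); relax at once, open and look.

Request:
{"name": "move_arm", "arguments": {"linear": [[-0.02,0,0],[-0.02,0,0],[-0.02,0,0],[-0.02,0,0],[-0.02,-0.1,0],[-0.02,-0.2,0],[-0.02,-0.3,0],[-0.02,-0.4,0],[-0.02,-0.5,0],[-0.02,-0.5,0]], "twist": [[0,0,0],[0,0,0],[0,0,0],[0,0,0],[0,0,0],[0,0,0],[0,0,0],[0,0,0],[0,0,0],[0,0,0]], "hand": [-1,0.2,0.2,0.2,0.2,0.2,0.2,0.2,0.2,0.2]}}

```text
time: 6.83
tool_pos: [639.4, -207.3, 325.8]
tcp_rot: [-65.3, 0.3, 6.7]
ft_force: [-0.5, -0.4, 1.9]
finger_gap: 51.1
```

```bash
python3 - <<'E'
from h import *
s=r.sense();print(s['tool_pos'],s['tcp_rot'],s['ft_force'],s['finger_gap'],s['time'])
for n in('scene','top'):
    s=snap(n);P=cloud(s);H=cv2.cvtColor(s['frame'],cv2.COLOR_RGB2HSV)
    m=(cv2.inRange(H,(2,140,80),(15,255,255))>0)&(P[...,2]>140)&(P[...,2]<240)&(P[...,0]>590)&(P[...,0]<690)&(abs(P[...,1]+140)<80)
    c=(P[m]-O-[0,0,112])@RC; print(n,'fin chute',m.sum(),np.percentile(c,[2,50,98],axis=0).round(1))
    g=(cv2.inRange(H,(65,80,20),(95,255,200))>0)&(P[...,2]>100)&(P[...,0]>500)
    c=(P[g]-O-[0,0,112])@RC; print(n,'hatch',g.sum(),np.percentile(c,[1,50,99],axis=0).round(1))
cv2.imwrite('pics/e.png',np.vstack([cv2.resize(load(n)['frame'][a:b,c:d],(570,290)) for n,a,b,c,d in(('scene',120,265,60,345),('top',80,245,230,512))])[:,:,::-1])
go(box([0,0,330]),down(YAW))
E
```

```text
[ 639.36519721 -207.34548405  325.79605862] [-65.31090809   0.34220124   6.65987698] [-0.45694028 -0.37784129  1.9323178 ] 51.14621739036483 6.8333
scene fin chute 447 [[ 91.5 -58.2  70.4]
 [101.5   1.6  89.8]
 [105.   57.2 103.5]]
scene hatch 1928 [[  88.4 -120.1   66. ]
 [ 188.6  -26.6   68.3]
 [ 262.6  101.1   70.7]]
top fin chute 264 [[ 89.6 -58.2  67.1]
 [ 95.9   7.8  99.8]
 [107.8  57.6 104.8]]
top hatch 4015 [[  84.6 -117.7   62.2]
 [ 178.4   13.7   67.2]
 [ 255.9  117.7   72.1]]
lin [-0.3318  0.1115  0.3072] twist [-0.2769  0.0008 -0.0073] rows~ 3.4 3.5 R=I tool x,y,z world
```

View pics/e.png

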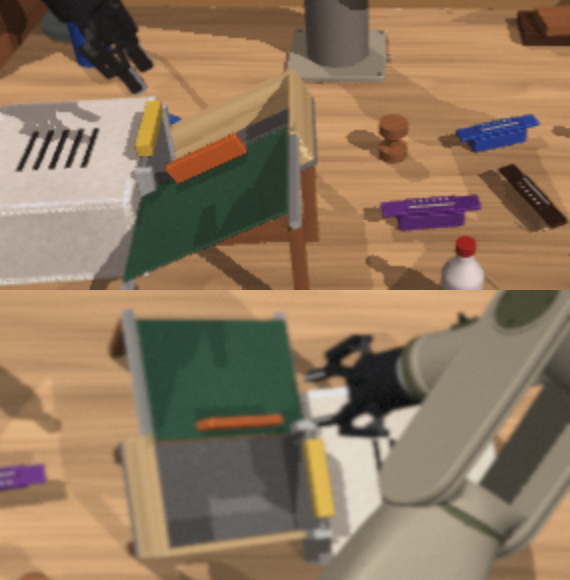

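The hatch is open to the eye (green plate at crop (215,380), fin (240,422)), yet by depth the fin moved only ~172-175 mm of 180. I'll check by pushing its near face with the shut fingers.

```bash
python3 - <<'E'
from h import *
go(chute([60,0,140]),tool(RC));go(chute([60,0,80]),tool(RC))
E
```

```text
lin [-0.1292  0.3016  0.0006] twist [ 0.0009 -0.0008 -0.0073] rows~ 2.4 0.1 R=I tool x,y,z world
lin [-0.1269  0.5016  0.0009] twist [ 0.0009 -0.0008 -0.0073] rows~ 3.7 0.1 R=I tool x,y,z world
```

Request:
{"name": "move_arm", "arguments": {"linear": [[-0.13,0.1,0],[-0.13,0.1,0],[-0.13,0.2,0],[-0.13,0.3,0],[-0.13,0.4,0],[-0.127,0.5,0],[-0.127,0.5,0],[-0.127,0.5,0],[-0.1,0.5,0],[-0.08,0.5,0],[-0.08,0.5,0]], "twist": [[0,0,-0.007],[0,0,-0.007],[0,0,-0.007],[0,0,-0.007],[0,0,-0.007],[0,0,-0.007],[0,0,-0.007],[0,0,-0.007],[0,0,-0.007],[0,0,-0.007],[0,0,-0.007]], "hand": [-1,-1,-1,-1,-1,-1,-1,-1,-1,-1,-1]}}

```text
time: 7.85
tool_pos: [608.2, -146.4, 186.8]
tcp_rot: [-65.2, -0.1, 6.4]
ft_force: [0.6, -0.3, -0.4]
finger_gap: -0.1
```

Request:
{"name": "move_arm", "arguments": {"linear": [[0.008,0,0],[0.014,0,0],[0.02,0,0],[0.026,0,0],[0.026,0,0]], "twist": [[0,0,0],[0,0,0],[0,0,0],[0,0,0],[0,0,0]], "hand": [-1,-1,-1,-1,-1]}}

```text
time: 8.27
tool_pos: [614.1, -146.5, 187.8]
tcp_rot: [-65.2, 0.1, 6.5]
ft_force: [-15.5, -3.4, 8.0]
finger_gap: 0.2
```

Request:
{"name": "move_arm", "arguments": {"linear": [[0.006,0,0],[0.01,0,0],[0.01,0,0],[0.01,0,0]], "twist": [[0,0,0],[0,0,0],[0,0,0],[0,0,0]], "hand": [-1,-1,-1,-1]}}

```text
time: 8.6
tool_pos: [614.1, -146.5, 187.9]
tcp_rot: [-65.1, 0.4, 6.5]
ft_force: [-18.9, -1.9, 5.2]
finger_gap: 0.1
```

```bash
python3 - <<'E'
from h import *
s=r.sense();print(s['tool_pos'],s['ft_force'],s['time'])
for n in('scene','top'):
    s=snap(n);P=cloud(s);H=cv2.cvtColor(s['frame'],cv2.COLOR_RGB2HSV)
    m=(cv2.inRange(H,(2,140,80),(15,255,255))>0)&(P[...,2]>140)&(P[...,2]<240)&(P[...,0]>590)&(P[...,0]<690)&(abs(P[...,1]+140)<80)
    c=(P[m]-O-[0,0,112])@RC; print(n,'fin chute',m.sum(),np.percentile(c,[2,50,98],axis=0).round(1))
E
```

```text
[ 614.14264098 -146.53538546  187.90084637] [-18.9279566   -1.85736833   5.19882434] 8.6
scene fin chute 455 [[ 99.3 -58.5  71.2]
 [109.6   0.3  90. ]
 [113.5  57.6 103.5]]
top fin chute 168 [[ 97.9  -6.   67.4]
 [104.4  33.6 100. ]
 [116.5  57.9 120.4]]
```

Backing off while still gripping had dragged the hatch back ~6 mm; now pushed home: fin +180 mm (scene), firm stop at 19 N. Retreat without gripping.

Request:
{"name": "move_arm", "arguments": {"linear": [[-0.05,0,0],[-0.08,0,0],[-0.08,-0.1,0],[-0.08,-0.2,0],[-0.08,-0.3,0],[-0.08,-0.4,0],[-0.08,-0.5,0],[-0.08,-0.5,0]], "twist": [[0,0,0],[0,0,0],[0,0,0],[0,0,0],[-0.05,0,0],[-0.15,0,0],[-0.2,0,0],[-0.27,0,0]], "hand": [-1,-1,-1,-1,-1,-1,-1,-1]}}

```text
time: 9.37
tool_pos: [601.1, -215.6, 333.6]
tcp_rot: [-90.1, -0.2, 6.4]
ft_force: [0.8, 0.1, 1.8]
finger_gap: -0.4
```

```bash
python3 - <<'E'
from h import *
s=r.sense();print(s['tool_pos'],s['tcp_rot'],s['ft_force'],s['time'])
go([550,100,280],down(-40))
E
```

```text
[ 601.13438932 -215.64979642  333.61869483] [-90.1100063   -0.24712943   6.37134017] [0.78226297 0.148866   1.82704472] 9.3667
lin [-0.0534  0.1765  1.0649] twist [0.     0.5152 0.0031] rows~ 7.8 6.5 R=I tool x,y,z world
```

Request:
{"name": "move_arm", "arguments": {"linear": [[-0.05,0.0,1.0],[-0.05,0.0,1.0],[-0.05,0.0,1.0],[-0.05,0.1,1.0],[-0.05,0.1,1.0],[-0.05,0.15,1.0],[-0.05,0.15,1.0],[-0.05,0.15,1.0],[-0.05,0.15,1.0]], "twist": [[0,0.515,0],[0,0.515,0],[0,0.515,0],[0,0.515,0],[0,0.515,0],[0,0.515,0],[0,0.515,0],[0,0.515,0],[0,0.515,0]], "hand": [1,1,1,1,1,1,1,1,1]}}

```text
time: 10.12
tool_pos: [552.0, 84.9, 286.9]
tcp_rot: [-89.9, -0.1, -39.7]
ft_force: [0.5, -0.1, -0.4]
finger_gap: 85.7
```

```bash
python3 - <<'E'
from h import *
s=r.sense();print(s['tool_pos'],s['tcp_rot'],s['ft_force'],s['time'])
go([522,360.5,130],down(-64.5))
for n in('scene','top'):
    s=snap(n);P=cloud(s);H=cv2.cvtColor(s['frame'],cv2.COLOR_RGB2HSV)
    m=(cv2.inRange(H,(2,140,80),(15,255,255))>0)&(P[...,2]>140)&(P[...,2]<240)&(P[...,0]>590)&(P[...,0]<690)&(abs(P[...,1]+140)<80)
    c=(P[m]-O-[0,0,112])@RC; print(n,'fin chute',m.sum(),np.percentile(c,[2,50,98],axis=0).round(1))
    m=(cv2.inRange(H,(18,120,80),(33,255,255))>0)&(P[...,2]>170)&(abs(P[...,0]-543)<70)&(abs(P[...,1]+252)<25)
    print(n,'yellow z',m.sum(),np.percentile(P[m][:,2],[50,80,95]).round(1))
E
```

```text
[551.9760758   84.93837667 286.94576789] [-89.86512894  -0.13279184 -39.74473213] [ 0.4991017  -0.09835132 -0.35155017] 10.1167
lin [-0.6653  0.5231  0.6411] twist [-0.0018  0.2751  0.0011] rows~ 7.6 3.5 R=I tool x,y,z world
scene fin chute 457 [[ 99.9 -58.4  71.6]
 [109.8   1.2  90. ]
 [113.2  57.3 103.5]]
scene yellow z 257 [193.5 195.2 196.5]
top fin chute 267 [[ 97.9 -59.3  68.7]
 [104.    9.6  99.5]
 [116.1  57.5 104.7]]
top yellow z 428 [192.2 194.5 196.7]
```

Gate is shut (194.5), hatch fully open (fin ≈ 105). On to the bridge.

Request:
{"name": "move_arm", "arguments": {"linear": [[-0.665,0.1,0.641],[-0.665,0.1,0.641],[-0.665,0.1,0.641],[-0.665,0.1,0.641],[-0.665,0.2,0.641],[-0.665,0.35,0.641],[-0.665,0.45,0.641],[-0.665,0.523,0.641],[-0.665,0.523,0.641],[-0.665,0.523,0.641]], "twist": [[0,0.275,0],[0,0.275,0],[0,0.275,0],[0,0.275,0],[0,0.275,0],[0,0.275,0],[0,0.275,0],[0,0.275,0],[0,0.275,0],[0,0.275,0]], "hand": [1,1,1,1,1,1,1,1,1,1]}}

```text
time: 11.05
tool_pos: [521.2, 355.4, 123.8]
tcp_rot: [-90.3, -0.2, -64.6]
ft_force: [-0.5, -1.5, -1.7]
finger_gap: 85.1
```

```bash
python3 - <<'E'
from h import *
s=snap('scene');snap('top')
q=r.sense();print(q['tool_pos'],q['tcp_rot'],q['ft_force'],q['time'])
go([522,360.5,1],down(-64.5))
cv2.imwrite('pics/f.png',np.vstack([cv2.resize(load('scene')['frame'][140:250,260:420],(480,330)),cv2.resize(load('top')['frame'][150:250,90:240],(480,270))])[:,:,::-1])
E
```

```text
[524.71040308 355.31757512 130.73776354] [-89.85285328  -0.24198117 -64.62704326] [0.44700465 0.74315092 0.88337281] 11.15
lin [-0.0213  0.4324 -0.0019] twist [-0.0016 -0.0014  0.0027] rows~ 3.1 0.0 R=I tool x,y,z world
```

View pics/f.png

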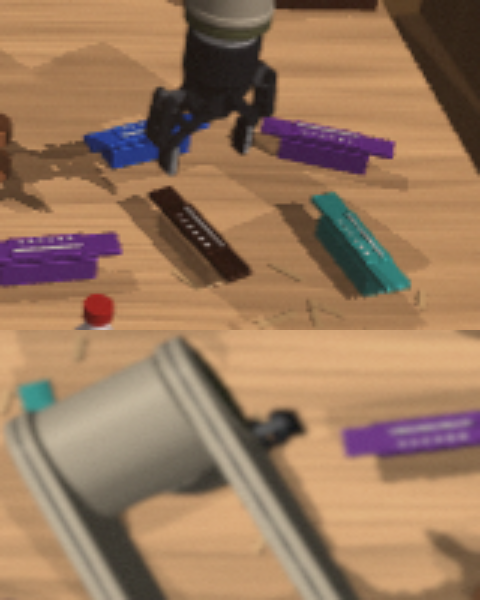

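The fingers straddle the bridge (crop (200,232)) from above, jaws across its width. Descend.

Request:
{"name": "move_arm", "arguments": {"linear": [[-0.021,0,-0.002],[-0.021,0.1,-0.002],[-0.021,0.2,-0.002],[-0.021,0.28,-0.002],[-0.021,0.34,-0.002],[-0.021,0.38,-0.002],[-0.021,0.4,-0.002],[-0.021,0.42,-0.002],[-0.021,0.428,-0.002],[-0.021,0.428,-0.002]], "twist": [[0,0,0],[0,0,0],[0,0,0],[0,0,0],[0,0,0],[0,0,0],[0,0,0],[0,0,0],[0,0,0],[0,0,0]], "hand": [1,1,1,1,1,1,1,1,1,1]}}

```text
time: 11.98
tool_pos: [522.8, 360.7, 3.3]
tcp_rot: [-89.8, -0.2, -64.6]
ft_force: [0.2, 0.3, 0.6]
finger_gap: 85.6
```

Request:
{"name": "move_arm", "arguments": {"linear": [[0,0.003,0],[0,0.003,0],[0,0.003,0],[0,0.003,0],[0,0.003,0],[0,0.003,0],[0,0.003,0],[0,0.003,0]], "twist": [[0,0,0],[0,0,0],[0,0,0],[0,0,0],[0,0,0],[0,0,0],[0,0,0],[0,0,0]], "hand": [-1,-1,-1,-1,-1,-1,-1,-1], "force": 40}}

```text
time: 12.65
tool_pos: [523.3, 361.0, 3.2]
tcp_rot: [-89.7, -0.2, -64.6]
ft_force: [-0.8, -0.5, 6.1]
finger_gap: 37.3
```

Gripped on the block (37.3 mm); its underside lies 3.2 mm beyond the TCP. Lift and check.

Request:
{"name": "move_arm", "arguments": {"linear": [[0,-0.03,0],[0,-0.1,0],[0,-0.2,0],[0,-0.3,0],[0,-0.4,0],[0,-0.55,0],[0,-0.7,0],[0,-0.85,0],[0,-0.95,0],[0,-0.95,0]], "twist": [[0,0,0],[0,0,0],[0,0,0],[0,0,0],[0,0,0],[0,0,0],[0,0,0],[0,0,0],[0,0,0],[0,0,0]], "hand": [-1,-1,-1,-1,-1,-1,-1,-1,-1,-1]}}

```text
time: 13.48
tool_pos: [524.2, 363.0, 300.0]
tcp_rot: [-88.8, -0.2, -64.6]
ft_force: [1.8, 0.8, 0.4]
finger_gap: 37.0
```

```bash
python3 - <<'E'
from h import *
s=snap('scene')
q=r.sense();print(q['tool_pos'],q['tcp_rot'],q['ft_force'],q['finger_gap'],q['time'])
go([530,60,320],down(-30))
cv2.imwrite('pics/g.png',cv2.resize(s['frame'][60:230,240:440],None,fx=3,fy=3,interpolation=2)[:,:,::-1])
E
```

```text
[523.54207744 362.63597979 295.58380222] [-89.07262527  -0.17493133 -64.63754305] [ 0.57378496  0.33200404 -1.90409099] 37.35095505598638 13.5333
lin [ 0.921  -0.0852 -0.4113] twist [-0.0094 -0.3848  0.005 ] rows~ 7.3 4.8 R=I tool x,y,z world
```

View pics/g.png

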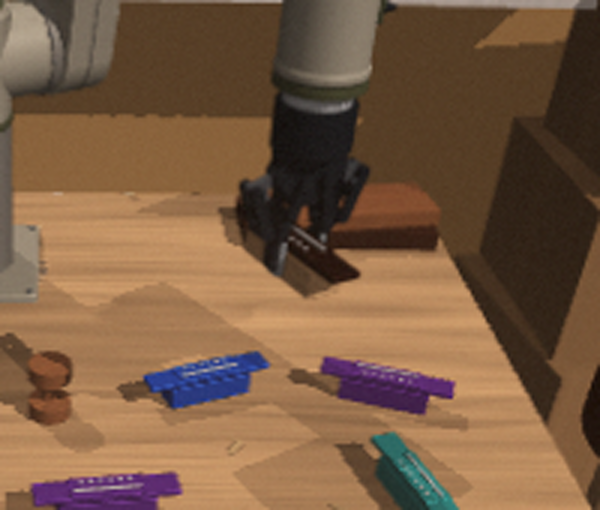

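The bridge hangs level in the fingers (300,250). Carry it over.

Request:
{"name": "move_arm", "arguments": {"linear": [[0.92,-0.085,-0.41],[0.92,-0.085,-0.41],[0.92,-0.085,-0.41],[0.92,-0.085,-0.41],[0.92,-0.085,-0.41],[0.92,-0.085,-0.41],[0.92,-0.085,-0.41],[0.92,-0.085,-0.41],[0.92,-0.085,-0.41],[0.92,-0.085,-0.41]], "twist": [[0,-0.06,0],[0,-0.12,0],[0,-0.18,0],[0,-0.24,0],[0,-0.3,0],[0,-0.34,0],[0,-0.385,0],[0,-0.385,0],[0,-0.385,0],[0,-0.385,0]], "hand": [-1,-1,-1,-1,-1,-1,-1,-1,-1,-1]}}

```text
time: 14.37
tool_pos: [529.8, 60.0, 318.8]
tcp_rot: [-89.4, -0.6, -30.2]
ft_force: [0.3, 0.8, -1.5]
finger_gap: 37.3
```

```bash
python3 - <<'E'
from h import *
q=r.sense();print(q['tool_pos'],q['tcp_rot'],q['ft_force'],q['finger_gap'],q['time'])
print(chute([0,35,150]));go(chute([0,35,150]),tool(RC))
E
```

```text
[529.75876827  59.99184799 318.78386342] [-89.36741756  -0.56593607 -30.15385471] [ 0.31304533  0.77622645 -1.46454587] 37.346879993891974 14.3667
[ 532.08536842 -151.46837474  262.73780722]
lin [ 0.3589  0.1837 -0.6077] twist [ 0.2634 -0.3987  0.097 ] rows~ 5.2 6.1 R=I tool x,y,z world
```

Request:
{"name": "move_arm", "arguments": {"linear": [[0.36,0.0,-0.607],[0.36,0.0,-0.607],[0.36,0.0,-0.607],[0.36,0.0,-0.607],[0.36,0.0,-0.607],[0.36,0.05,-0.607],[0.36,0.1,-0.607],[0.36,0.184,-0.607],[0.36,0.184,-0.607],[0.36,0.184,-0.607]], "twist": [[0.263,-0.399,0.097],[0.263,-0.399,0.097],[0.263,-0.399,0.097],[0.263,-0.399,0.097],[0.263,-0.399,0.097],[0.263,-0.399,0.097],[0.263,-0.399,0.097],[0.263,-0.399,0.097],[0.263,-0.399,0.097],[0.263,-0.399,0.097]], "hand": [-1,-1,-1,-1,-1,-1,-1,-1,-1,-1]}}

```text
time: 15.2
tool_pos: [531.8, -149.6, 260.5]
tcp_rot: [-64.8, 0.3, 6.5]
ft_force: [0.3, -0.1, 0.1]
finger_gap: 37.0
```

```bash
python3 - <<'E'
from h import *
q=r.sense();print(q['tool_pos'],q['tcp_rot'],q['ft_force'],q['finger_gap'],q['time'])
s=snap('scene');go(chute([1,35,20]),tool(RC));go(chute([1,35,3.2]),tool(RC))
cv2.imwrite('pics/h.png',cv2.resize(s['frame'][90:260,60:260],None,fx=3,fy=3,interpolation=2)[:,:,::-1])
E
```

```text
[ 531.80560442 -149.60477181  260.47399715] [-64.83780452   0.28243026   6.5443041 ] [ 0.2637019  -0.0850644   0.12192409] 37.04542964622144 15.2
lin [ 0.002   0.4308 -0.005 ] twist [-0.0003  0.0004 -0.0014] rows~ 3.1 0.0 R=I tool x,y,z world
lin [ 0.0021  0.4868 -0.005 ] twist [-0.0003  0.0004 -0.0014] rows~ 3.5 0.0 R=I tool x,y,z world
```

View pics/h.png

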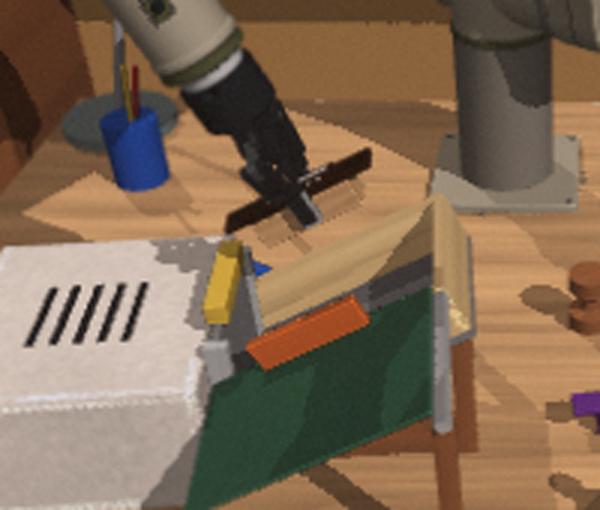

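The bridge (300,190) hangs parallel to the slope above the open chamber, clear of the yellow handle. Lower it.

Request:
{"name": "move_arm", "arguments": {"linear": [[0,0.08,-0.005],[0,0.16,-0.005],[0,0.24,-0.005],[0,0.31,-0.005],[0,0.37,-0.005],[0,0.41,-0.005],[0,0.43,-0.005],[0,0.45,-0.005],[0,0.46,-0.005],[0,0.46,-0.005]], "twist": [[0,0,0],[0,0,0],[0,0,0],[0,0,0],[0,0,0],[0,0,0],[0,0,0],[0,0,0],[0,0,0],[0,0,0]], "hand": [-1,-1,-1,-1,-1,-1,-1,-1,-1,-1]}}

```text
time: 16.08
tool_pos: [526.2, -93.1, 137.5]
tcp_rot: [-65.0, 0.1, 6.6]
ft_force: [-0.6, -0.9, -1.3]
finger_gap: 37.5
```

```bash
python3 - <<'E'
from h import *
q=r.sense();print(q['tool_pos'],q['tcp_rot'],q['ft_force'],q['finger_gap'],q['time'])
print(RC.T@(q['tool_pos']-O-[0,0,112]));go(chute([1,35,3.2]),tool(RC))
E
```

```text
[526.17803793 -93.09606487 137.45907773] [-6.50033430e+01  6.36496276e-02  6.60214906e+00] [-0.62174737 -0.91878049 -1.25865345] 37.474307177116664 16.0833
[ 0.73857576 35.2242043  11.66566799]
lin [ 0.0009  0.0282 -0.0007] twist [ 0.      0.0007 -0.0011] rows~ 0.2 0.0 R=I tool x,y,z world
```

Request:
{"name": "move_arm", "arguments": {"linear": [[0,0.006,0],[0,0.012,0],[0,0.018,0],[0,0.022,0],[0,0.026,0],[0,0.029,0],[0,0.029,0]], "twist": [[0,0,0],[0,0,0],[0,0,0],[0,0,0],[0,0,0],[0,0,0],[0,0,0]], "hand": [-1,-1,-1,-1,-1,-1,-1]}}

```text
time: 16.67
tool_pos: [526.8, -90.7, 131.5]
tcp_rot: [-65.1, -0.1, 6.6]
ft_force: [-1.8, -4.8, 9.2]
finger_gap: 37.4
```

The block is on the floor (10 N along the normal). Release.

Request:
{"name": "move_arm", "arguments": {"linear": [[0,0,0],[0,0,0],[0,0,0],[0,0,0],[0,0,0],[0,0,0],[0,0,0],[0,0,0],[0,0,0],[0,0,0]], "twist": [[0,0,0],[0,0,0],[0,0,0],[0,0,0],[0,0,0],[0,0,0],[0,0,0],[0,0,0],[0,0,0],[0,0,0]], "hand": [0.6,0.6,0.6,0.6,0.6,0.6,0.6,0.6,0.6,0.6]}}

```text
time: 17.5
tool_pos: [526.8, -90.6, 131.5]
tcp_rot: [-65.1, -0.1, 6.6]
ft_force: [0.8, -1.1, 0.2]
finger_gap: 68.6
```

Request:
{"name": "move_arm", "arguments": {"linear": [[0,-0.05,0],[0,-0.15,0],[0,-0.25,0],[0,-0.35,0],[0,-0.45,0],[0,-0.55,0],[0,-0.65,0],[-0.1,-0.75,0],[-0.4,-0.75,0],[-0.5,-0.75,0],[-0.5,-0.75,0],[-0.5,-0.75,0]], "twist": [[0,0,0],[0,0,0],[0,0,0],[0,0,0],[0,0,0],[0,0,0],[0,0,0],[0,0,0],[0,0,0],[0,0,0],[0,0,0],[0,0,0]], "hand": [0.6,0.6,0.6,0.6,0.6,0.6,0.6,0.6,0.6,0.6,0.6,0.6]}}

```text
time: 18.5
tool_pos: [383.8, -202.5, 335.5]
tcp_rot: [-65.1, 0.0, 6.4]
ft_force: [-0.7, 0.3, 0.1]
finger_gap: 68.3
```

```bash
python3 - <<'E'
from h import *
q=r.sense();print(q['tool_pos'],q['tcp_rot'],q['ft_force'],q['finger_gap'],q['time'])
for n in('scene','top'):
    s=snap(n);P=cloud(s);H=cv2.cvtColor(s['frame'],cv2.COLOR_RGB2HSV)
    m=(cv2.inRange(H,(2,140,80),(15,255,255))>0)&(P[...,2]>140)&(P[...,2]<240)&(P[...,0]>590)&(P[...,0]<690)&(abs(P[...,1]+140)<80)
    c=(P[m]-O-[0,0,112])@RC; print(n,'fin',m.sum(),np.percentile(c,[2,50,98],axis=0).round(1))
    m=(cv2.inRange(H,(18,120,80),(33,255,255))>0)&(P[...,2]>170)&(abs(P[...,0]-543)<70)&(abs(P[...,1]+252)<25)
    print(n,'yellow z',m.sum(),np.percentile(P[m][:,2],[50,80,95]).round(1))
    C=(P-O-[0,0,112])@RC
    m=(abs(C[...,0])<75)&(abs(C[...,1])<128)&(C[...,2]>30)&(C[...,2]<55)
    if m.sum()>20: print(n,'bridge chute',m.sum(),np.percentile(C[m],[2,50,98],axis=0).round(1),cv2.minAreaRect(C[m][:,:2].astype(np.float32)))
cv2.imwrite('pics/i.png',np.vstack([cv2.resize(load(n)['frame'][a:b,c:d],(570,290)) for n,a,b,c,d in(('scene',120,265,60,345),('top',80,245,230,512))])[:,:,::-1])
E
```

```text
[ 383.80326342 -202.51883854  335.47072538] [-6.51226254e+01  3.84588893e-02  6.41564355e+00] [-0.70692827  0.33360571  0.06727369] 68.31785834538411 18.5
scene fin 451 [[100.2 -58.4  71.3]
 [109.7   1.4  89.6]
 [113.4  57.5 103.2]]
scene yellow z 256 [193.6 195.2 196.6]
scene bridge chute 157 [[ -67.6 -127.5   34. ]
 [  -2.8  -73.9   41. ]
 [  37.6   40.    54.5]] ((-25.808841705322266, -50.074981689453125), (120.08052825927734, 171.69473266601562), 10.233272552490234)
top fin 253 [[ 97.9 -56.1  71. ]
 [104.4   7.5  99.8]
 [112.7  57.4 105.1]]
top yellow z 427 [191.9 194.5 196.4]
top bridge chute 702 [[ -52.8 -126.5   30.8]
 [   3.8  -49.2   39.6]
 [  57.3   38.4   52.4]] ((-0.7600479125976562, -2.447967529296875), (147.75888061523438, 251.0325164794922), 0.7150349020957947)
```

View pics/i.png

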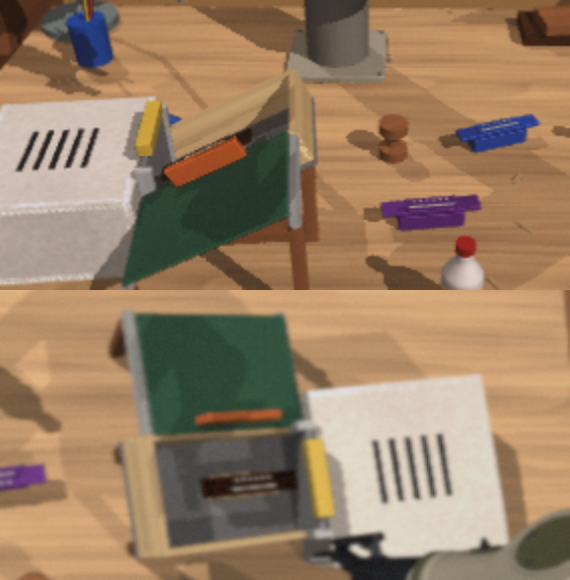

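The bridge lies lengthwise and flat in the chamber (crop (250,485)) and has slid down to the gate. The hatch is open, the gate shut, the other objects in view are undisturbed and the arm is clear. Hand in.

```bash
python3 -c "
from bench import r
print(r.hand_in(), r.sense()['time'])"
```

```text
the job is handed in; nothing more can be done
the job is handed in; nothing more can be done
```

The job was done in the order asked and handed in at about 19 s of the 67 s allowed; no verdict was reported.

- **Gate:** It started about 8 mm raised. I pressed its handle down to a hard stop at z = 194.0 mm, 16.5 N with no further motion. The last pictures still put it at about 194.5 mm.
- **Hatch:** I slid it open by gripping the fin. Backing off while still gripping dragged it back about 6 mm, which depth showed (about 172 of 180 mm). I pushed it home again with the shut fingers (19 N, no motion). The last check puts the fin at about x = 105 mm, which is fully open. The first push at the stop briefly showed 40 N at the wrist, right at the 40 N figure, but it was the fingers on the handle, not the arm or the gripper's body.
- **Bridge:** I laid it parallel to the slope and let go only at about 10 N of floor contact. It slid to the gate and lies flat: its top is about 40 mm above the floor, and its ends are at about y = -126 and +39 mm.
- **Bystanders:** The bottle and spool look unmoved in the last pictures, and the arm was clear of everything. I did not measure these, and I did not re-check the screwdriver, which was outside the last crops.

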